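# Fork the abrasive roll off its spindle onto the scale

### The job

With the two-pronged lifting fork, pry the holder's hold-down bar up by its wide end until it falls open by itself, then run the fork under the roll of abrasive strip and lift the roll off its spindle. Set the roll flat and centred on the small round pan of the bench scale to be weighed, draw the fork out, and lay the fork back down flat on the bench, clear of the holder and scale, leaving the bar open. Do it all with the fork: the gripper must not touch the roll or the holder, the roll must not be tipped over, and the other things on the bench stay where they are.

Things in the scene. Friction and masses are not known exactly. Their poses are not given: they have to be found in the camera images.
- holder: fixed roll holder; origin on the bench under the spindle's axis. Base plate 14 mm thick, x -53 to 97 mm, y +-55. A collar 46 mm across carries the roll at height 48 mm (34 mm gap under the roll); above it the spindle, 20 mm across, to 104 mm. Hinge posts at x = 80 mm, 122 high; the bar lies from them over the spindle towards -x. The fork comes in from the -x side, pointing along +x
- spindle_tip (a point): top of the spindle, on its axis, 104 mm above the bench
- bar (a joint): angle of the hold-down bar, rad: 0 shut and level, 1.75 fully open. Hinge axis along the holder's y, at its x = 80 mm, height 114 mm, with a round counterweight 55 mm above it: the bar falls back shut below about 0.35 rad and falls open by itself beyond about 0.45. Lifting its end takes about 0.5 N
- bar_end (a point): free end of the bar: lower edge of its end face, mid-width, 157 mm from the hinge, 108 mm above the bench when shut. The bar is a strip 16 mm wide, 5 thick, ending in a cross-piece 96 mm wide (holder's y) and 20 mm long, which overhangs the roll's rim by 5 to 25 mm; both prongs fit under it
- roll: brown roll of abrasive strip wound on a cardboard core, outside 104 mm, bore 32 mm, 40 mm high, about 0.22 kg; origin in the middle of its underside, z along its axis. It stands on the holder's collar around the spindle
- fork: lifting fork lying flat: aluminium, 6 mm thick, with an upright wooden grip, 0.16 kg. Origin at its underside below the grip's centre; z up, x to the prong tips. Grip 40 mm (x) by 20 mm (y), z 6 to 72. Plate x -20 to 40, 98 wide. Two prongs 18 mm wide, x 40 to 150, centred at y +-40, the slot between them 62 mm wide
- scale: fixed white bench scale, 120 x 120 mm, 26 mm high; origin under its centre; in its middle a round steel pan 46 mm across stands on a neck, the pan's top 58 mm above the bench (a 25 mm gap between the body and the pan's rim; neck 36 mm across)
- pan (a point): centre of the top face of the scale's pan, 58 mm above the bench
- mug: bystander: brown glass tea mug, 78 mm across, 100 mm high; leave it alone
- tape_measure: bystander: yellow tape measure, 66 x 30 x 58 mm; leave it alone
- stone: bystander: dark half-carved round stone, 132 mm across, 26 mm high; leave it alone
- chisel: bystander: slim hand tool with a handle, 170 mm long, lying near the robot; leave it alone
- clear_box: bystander: clear open plastic box, 90 x 75 x 60 mm; leave it alone
- brush: bystander: dusting brush, 170 mm long, lying; leave it alone
- tin: bystander: round brown tin, 74 mm across, 40 mm high; leave it alone
There are look-alikes about, which are no part of the job. What is shaped like the scale but red is not meant. What is shaped like the fork but turquoise is not meant.

How it is judged (in metres and radians):
On the way, in this order (a step that is already met when the one before it is completed fails the run):
1. the hold-down bar is open (beyond 1.2 rad) (value of joint bar above 1.2 rad), for 0.2 s.
2. the roll rides on the fork, its underside above the spindle's top (z of roll in the frame of spindle_tip above 0.002 m and contact force between fork and roll above 0.5 N), for 0.2 s.
At the end, for the whole second after the job is handed in: Roll flat and still on the pan: axis within 12 mm of its centre, underside within 4 mm of its top, tilt under 0.07 rad, fork not touching it. Fork flat and still on the bench (origin under 6 mm high, tilt under 0.07 rad), touching neither scale nor holder. Bar open beyond 1.2 rad (horizontal distance between roll and pan below 0.012 m and z of roll in the frame of pan between -0.004 and 0.004 m and angle between each of roll, fork's own z axis and vertical below 0.07 rad and linear speed of each of roll, fork below 0.02 m/s and contact force between fork and roll below 0.1 N and height (world z) of fork below 0.006 m and contact force between fork and scale below 0.1 N and contact force between fork and holder below 0.1 N and value of joint bar above 1.2 rad).
It fails at once if the gripper or arm touches the roll or the holder with its bar (over 0.5 N) (contact force between any of the fingers, the arm and roll above 0.5 N or contact force between any of the fingers, the arm and holder above 0.5 N).
It fails at once if the roll is tipped by more than 0.5 rad (angle between roll's own z axis and vertical above 0.5 rad).
It fails at once if another thing on the bench is moved by more than 30 mm (distance of any of mug, tape_measure, stone, chisel, clear_box, brush, tin from where it was at the start of the episode above 0.03 m).
It also fails if it takes over 70 s, if anything falls off the work surface, if the arm or the gripper's body presses on something with over 40 N, if the wrist force passes 120 N, or if a joint passes its speed limit or range.

### The arm

A 7-joint arm with a two-finger parallel gripper is mounted at the origin on the work surface. World frame = base frame: x ahead of the robot, y to its left, z up, the work surface at z = 0. Lengths are in mm, angles in rad, forces in N, time in s.
With the tool pointing down it reaches from about 425 to 950 mm from the base axis. Payload 4.7 kg.
Tool frame: the origin (TCP) lies on the centre line of the jaws, within the pads' length; the fingertips stand 22 mm ahead of it and the grasp point (between the pads) lies 3 mm ahead of it; z points along the fingers, y is the line along which they close (so a half turn about z gives the same grasp; the last joint's range is limited). The gripper opens to 85 mm and grips with 20 to 120 N. Pads are 22 mm wide; open, the fingers measure 114 mm over their backs; the gripper's body (76 mm by 85 mm) begins 54 mm behind the grasp point. The pads swing forward as they close: fully open they stand 13 mm farther back than shut.
Start: joints at [-1.257, 0.469, -0.049, 1.532, 0.024, 1.141, -0.082], TCP at [226.845, 635.757, 253.335] pointing down, gripper open.
Joint ranges: [-2.59, 2.59], [-0.33, 1.99], [-1.39, 1.29], [0.1, 2.45], [-1.04, 4.18], [0.21, 1.99], [-2.66, 2.66]. Speed limits (rad/s): [2.57, 2.57, 3.14, 3.14, 3.14, 3.14, 3.14].

### API

Orientations are given as a unit quaternion [w, x, y, z].
In Python, from cell import * gives the robot as it stands.
- The arm moves only by the tool carry_out, never from a script. Its argument "rows" is a list that holds one entry, the list of rows, each a list of 7 numbers: the shift along the tool's x, y, z normalised to -1 to 1, where 1 is 0.5 m, then the turn, a rotation vector about the tool's x, y, z normalised to -1 to 1, where 1 is 90 degrees, then the finger opening in mm, from 0 to 85.4. A call has exactly 5 rows; each row shifts and turns the commanded pose from where the row before left it, along the tool's axes as they then stand; what a row does not reach is not made up. A row lasts 1/8 s, in which the tool goes at most 62.5 mm and 10.7 degrees, less where a joint would pass 70% of its speed; a pose out of reach is approached as far as the arm can. A call with a number of a shift or a turn outside -1 to 1 is refused whole. A call with a gripper value outside its range is refused whole. The fingers move at their own pace and stop on an object; the grip force is fixed at half the most. Time passes only in rows, so rows that do not move let the fingers close, or fill a call up. It gives the time, the measured TCP pose, the force, the opening and the grip force at its end, in the units of the state.
- get_state(): the state, without advancing time (a new reading comes with each control period).
- read_camera(name): name is "scene" or "top" or "wrist"; returns the picture (420x560x3 uint8, blue, green, red); there is no depth.
- camera_model(name): a dict with "camera_matrix" (3x3 intrinsics, pixels), "R" (3x3) and "t" (3): a world point X has camera coordinates R X + t; the wrist camera has in their place "T_tool_cam" (4x4, takes a point from camera to tool coordinates, whose origin is the TCP and whose axes are the flange's). Camera axes: x right, y down, z forward; pixel columns grow to the right and rows downward; lengths in mm; the calibration is good to about 2 mm. A picture is of the moment at which its call begins: read the wrist's pose just before it. camera_model takes no time and is no camera call.
- hand_in(): hands the job in; it is judged then, once.
The state is a dict: "time_s": time; "qpos": joint angles; "joint_vel": joint speeds; "tau": joint torques, N m; "tcp_pos": TCP position; "tcp_rot": TCP orientation; "contact_force": force on the tool from outside, world axes, zero at the start; "wrist_torque": the same for the moment, N m; "grip_width": finger opening in mm; "grip_force": force on a finger pad.
Only numpy, scipy, OpenCV 4.12 (cv2) and the standard library are available. Lean on these libraries where they do the work, as an engineer would, in place of code of your own. Each camera call takes 0.05 s, during which the arm holds its last target. There are 200 camera calls.

## Working session

There is one attempt and no reset: what is moved stays moved. The work goes in short steps, Python scripts to look and compute and a tool call to move; the robot and the scene stay as the last step left them, time stands still between calls to the robot, and variables do not carry over. Pictures are saved under pics/ and viewed, at most 10 in all, crops included, and the job is handed in when it is done.

Besides the shell and the picture viewer there is one more tool, called after "Call:" as a command line: name --argument value ..., lists and objects as JSON in quotes. carry_out: Moves the arm, as the interface text tells. Its arguments: {"type":"object","properties":{"rows":{"type":"array","items":{"type":"array","items":{"type":"array","items":{"type":"number"}}}}},"required":["rows"]}

```bash
mkdir -p pics; ls; python3 - <<'E'
from cell import *
import cv2,numpy as np
s=get_state();print(s)
for n in("scene","top"):
    cv2.imwrite(f"pics/{n}0.png",read_camera(n)); m=camera_model(n);print(n,{k:np.round(v,3).tolist() if not isinstance(v,str) else v for k,v in m.items()})
print(camera_model("wrist"))
E
```

```text
pics
{'time_s': 0.0, 'qpos': array([-1.25687553,  0.46941633, -0.04855026,  1.53369772,  0.02410746,
        1.14097824, -0.08229741]), 'joint_vel': array([-1.27241407e-03, -7.67972134e-04, -3.03761047e-06, -4.36966858e-05,
       -3.77702089e-04,  2.72242254e-04, -4.45202775e-04]), 'tau': array([ 1.30289045e-04, -5.10304356e+01, -4.63536009e-02, -2.37710506e+01,
        1.07045853e-02,  7.41640746e-03, -2.06359294e-05]), 'tcp_pos': array([226.73228208, 635.21043007, 252.27655416]), 'tcp_rot': array([-1.15291491e-04,  1.70573377e-01,  9.85344512e-01, -9.50044362e-04]), 'contact_force': array([ 0.77139457,  0.65963841, -1.27372217]), 'wrist_torque': array([-0.00577166,  0.04243532,  0.03857672]), 'grip_force': 0.0, 'grip_width': 85.34889259411038}
scene {'camera_matrix': [[456.606, 0.0, 271.564], [0.0, 456.606, 204.855], [0.0, 0.0, 1.0]], 'R': [[0.565, 0.825, 0.002], [0.653, -0.445, -0.613], [-0.505, 0.348, -0.79]], 't': [-289.195, -259.419, 1634.745]}
top {'camera_matrix': [[493.59, 0.0, 284.053], [0.0, 493.59, 212.124], [0.0, 0.0, 1.0]], 'R': [[-0.012, -1.0, -0.019], [-0.985, 0.015, -0.17], [0.17, 0.017, -0.985]], 't': [19.07, 511.484, 1394.947]}
{'camera_matrix': array([[342.92324162,   0.        , 284.60087367],
       [  0.        , 342.92324162, 212.96960206],
       [  0.        ,   0.        ,   1.        ]]), 'T_tool_cam': array([[-5.17393645e-04, -9.63891844e-01, -2.66293534e-01,
         6.78946095e+01],
       [ 9.99998637e-01, -8.11981117e-05, -1.64903269e-03,
        -1.28968950e+00],
       [ 1.56786662e-03, -2.66294024e-01,  9.63890572e-01,
        -1.20782705e+02],
       [ 0.00000000e+00,  0.00000000e+00,  0.00000000e+00,
         1.00000000e+00]])}
```

View pics/top0.png

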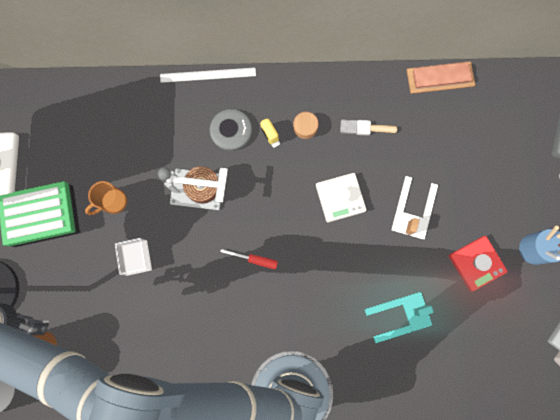

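View pics/scene0.png

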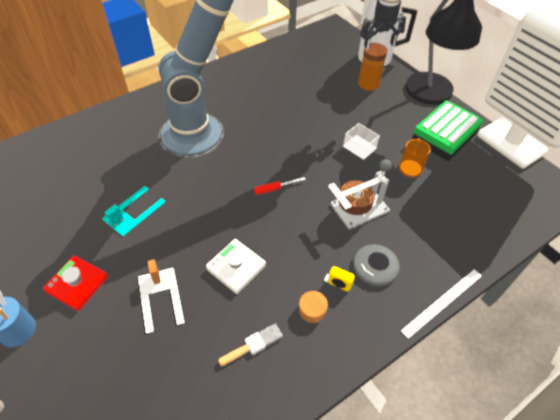

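Candidates in the top view: the forks are the white/aluminium one at (415,208), which I choose, and the turquoise one at (400,315). The scales are the white one at (341,198), which I choose, and the red one at (480,263). The holder with the roll is at (200,187), with its bar's free end to the right at about (222,185). I'll check the choices in a close crop.

```bash
cat > h.py <<'E'
from cell import *
import cv2,numpy as np
from scipy.spatial.transform import Rotation as Ro
from scipy.optimize import least_squares
def cam(n,s=None):
    m=camera_model(n);K=np.array(m["camera_matrix"])
    if n!="wrist": return K,np.array(m["R"]),np.array(m["t"])
    T=np.array(m["T_tool_cam"]);W=np.eye(4);q=s["tcp_rot"]
    W[:3,:3]=Ro.from_quat([q[1],q[2],q[3],q[0]]).as_matrix();W[:3,3]=s["tcp_pos"]
    C=np.linalg.inv(W@T);return K,C[:3,:3],C[:3,3]
def proj(c,X):
    p=(np.atleast_2d(X)@c[1].T+c[2])@c[0].T;return p[:,:2]/p[:,2:]
def p2w(c,uv,z):
    d=c[1].T@np.linalg.solve(c[0],[*uv,1]);o=-c[1].T@c[2];return o+d*(z-o[2])/d[2]
def place(p,X): 
    X=np.atleast_2d(X).astype(float);a=p[2];R=np.array([[np.cos(a),-np.sin(a),0],[np.sin(a),np.cos(a),0],[0,0,1]])
    return X@R.T+[p[0],p[1],0]
def fit(p0,obs):  # obs: list of (cam, modelpts, pixels)
    r=least_squares(lambda p:np.concatenate([(proj(c,place(p,X))-u).ravel() for c,X,u in obs]),p0,x_scale=[1,1,.01])
    return r.x,np.abs(r.fun).max()
E
python3 - <<'E'
from h import *
im=cv2.imread("pics/top0.png")
a=cv2.resize(im[155:220,150:275],None,fx=6.4,fy=6.4,interpolation=2)[:300]
a=cv2.resize(im[160:220,150:290],None,fx=5,fy=5,interpolation=2)
b=cv2.resize(im[167:247,310:450],None,fx=5,fy=5,interpolation=2)[:400]
a=a[:, :700];b=b[:290]
b=cv2.resize(im[167:245,310:450],None,fx=3.8,fy=3.8,interpolation=2)
b=cv2.copyMakeBorder(b,0,0,0,700-b.shape[1],0)
cv2.imwrite("pics/c1.png",np.vstack([a,b]))
E
```

```text
(no output)
```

View pics/c1.png

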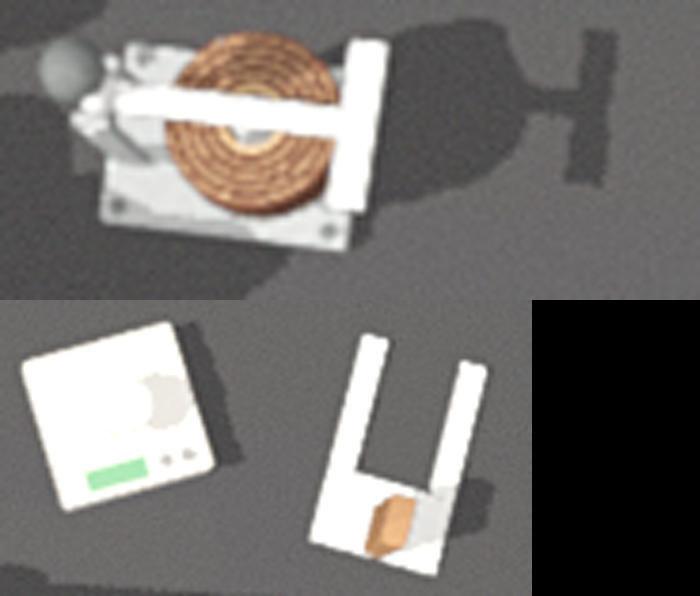

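The crop confirms my choices: the aluminium fork with the wooden grip, the white scale, and the holder with its bar's cross-piece on the right. Next I fit their poses.

```bash
python3 - <<'E'
from h import *
c=cam("top");print("campos",-c[1].T@c[2])
A=lambda u:(np.array(u,float)+.5)/5-.5+[150,160]
B=lambda u:(np.array(u,float)-[0,300]+.5)/3.8-.5+[310,167]
print("holder",fit([600,180,1.57],[(c,[[-57,-48,113],[-77,-48,113],[-77,48,113],[-57,48,113]],A([(350,40),(389,42),(363,212),(329,207)])),(c,[[97,55,0],[-53,55,0]],A([(100,221),(347,250)]))]))
print("roll centre top",p2w(c,A([254,122]),88))
print("fork",fit([570,-200,0],[(c,[[150,49,6],[150,31,6],[150,-31,6],[150,-49,6],[-20,49,6],[-20,-49,6]],B([(363,335),(389,340),(462,361),(487,367),(310,541),(437,575)]))]))
print("scale",fit([570,-100,0.2],[(c,[[60,60,26],[60,-60,26],[-60,-60,26],[-60,60,26]],B([(22,363),(170,322),(214,468),(66,510)]))]))
for n,uv in dict(mug=(105,198),tape=(270,132),stone=(231,129),chisel0=(220,251),chisel1=(277,266),box=(133,257),brush=(370,128),tin=(306,125)).items(): print(n,p2w(c,uv,20).round())
E
```

```text
campos [ 266.96723984  -12.55045775 1461.65196017]
holder (array([590.68181136, 253.41343409,   1.43073286]), np.float64(0.6721649368554665))
roll centre top [589.42612332 249.84004839  88.        ]
fork (array([ 4.65823387e+02, -3.58773718e+02, -2.91777543e-01]), np.float64(0.691386882092047))
scale (array([ 5.57806284e+02, -1.55749024e+02,  2.58890649e-01]), np.float64(0.2326261825670315))
mug [567. 549.  20.]
tape [765.  52.  20.]
stone [776. 172.  20.]
chisel0 [403. 202.  20.]
chisel1 [357.  35.  20.]
box [389. 458.  20.]
brush [ 772. -252.   20.]
tin [785. -58.  20.]
```

```bash
cat >> h.py <<'E'
def pose(s=None):
    s=s or get_state();q=s["tcp_rot"];R=Ro.from_quat([q[1],q[2],q[3],q[0]]).as_matrix()
    return np.array(s["tcp_pos"]),np.degrees(np.arctan2(R[1,0],R[0,0])),R
def plan(p,psi,tp,tpsi,n,grip):
    p=np.array(p,float);tp=np.array(tp,float);p0=p.copy();psi0=psi;out=[]
    for i in range(1,n+1):
        g=p0+(tp-p0)*i/n;gp=psi0+(tpsi-psi0)*i/n
        d=g-p;a=np.radians(psi);l=[d[0]*np.cos(a)+d[1]*np.sin(a),d[0]*np.sin(a)-d[1]*np.cos(a),-d[2]]
        r=[round(float(x)/500,3) for x in l];t=round((psi-gp)/90,3)
        out.append(r+[0,0,t,grip])
        L=np.array(r)*500;p=p+[L[0]*np.cos(a)+L[1]*np.sin(a),L[0]*np.sin(a)-L[1]*np.cos(a),-L[2]];psi-=t*90
    for i in range(0,n,5):print(str(out[i:i+5]).replace(" ",""))
    return p,psi
E
python3 - <<'E'
from h import *
p,y,R=pose();print(p,y)
plan(p,y,[592,240,300],82,10,85)
E
```

```text
[226.7008512  635.28543018 252.34252919] 160.35929748157199
[[-0.095,-0.05,-0.01,0,0,np.float64(0.087),85],[-0.102,-0.036,-0.009,0,0,np.float64(0.087),85],[-0.105,-0.023,-0.01,0,0,np.float64(0.087),85],[-0.107,-0.007,-0.009,0,0,np.float64(0.087),85],[-0.108,0.007,-0.01,0,0,np.float64(0.087),85]]
[[-0.105,0.021,-0.009,0,0,np.float64(0.087),85],[-0.102,0.036,-0.01,0,0,np.float64(0.087),85],[-0.096,0.049,-0.009,0,0,np.float64(0.088),85],[-0.088,0.062,-0.01,0,0,np.float64(0.087),85],[-0.079,0.073,-0.009,0,0,np.float64(0.087),85]]
```

Call:
carry_out --rows '[[[-0.095,-0.05,-0.01,0,0,0.087,85],[-0.102,-0.036,-0.009,0,0,0.087,85],[-0.105,-0.023,-0.01,0,0,0.087,85],[-0.107,-0.007,-0.009,0,0,0.087,85],[-0.108,0.007,-0.01,0,0,0.087,85]]]'

```text
time_s: 0.72
tcp_pos: [410.5, 436.6, 277.1]
tcp_rot: [-0.0, 0.493, 0.87, -0.0]
contact_force: [1.3, -0.2, 0.3]
grip_width: 85.0
grip_force: 0.0
```

Call:
carry_out --rows '[[[-0.105,0.021,-0.009,0,0,0.087,85],[-0.102,0.036,-0.01,0,0,0.087,85],[-0.096,0.049,-0.009,0,0,0.088,85],[-0.088,0.062,-0.01,0,0,0.087,85],[-0.079,0.073,-0.009,0,0,0.087,85]]]'

```text
time_s: 1.35
tcp_pos: [592.8, 238.9, 300.6]
tcp_rot: [-0.0, 0.756, 0.654, -0.0]
contact_force: [0.7, 0.6, -0.4]
grip_width: 84.9
grip_force: 0.0
```

```bash
sed -i 's|t=round((psi-gp)/90,3)|t=round(float(psi-gp)/90,3)|' h.py; python3 - <<'E'
from h import *
s=get_state();p,y,R=pose(s);print(p,y,s["time_s"],s["qpos"].round(2))
im=read_camera("wrist");cv2.imwrite("pics/w1.png",im);np.save("w1.npy",s,allow_pickle=True)
p,y=plan(p,y,[558,-156,270],30,8,85)
plan(p,y,[466,-359,230],-16.7,5,85)
E
```

```text
[592.78558316 238.88942624 300.62066003] 81.72715461185489 1.35 [-0.73  0.39  0.39  1.58 -0.16  1.2  -0.45]
[[-0.099,0.006,0.008,0,0,0.072,85],[-0.098,0.016,0.007,0,0,0.072,85],[-0.095,0.028,0.008,0,0,0.072,85],[-0.091,0.038,0.008,0,0,0.071,85],[-0.087,0.048,0.007,0,0,0.072,85]]
[[-0.08,0.058,0.008,0,0,0.072,85],[-0.074,0.066,0.008,0,0,0.072,85],[-0.066,0.075,0.007,0,0,0.072,85]]
[[-0.072,0.052,0.016,0,0,0.104,85],[-0.063,0.063,0.016,0,0,0.103,85],[-0.052,0.072,0.016,0,0,0.104,85],[-0.04,0.08,0.016,0,0,0.104,85],[-0.026,0.085,0.016,0,0,0.104,85]]
```

View pics/w1.png

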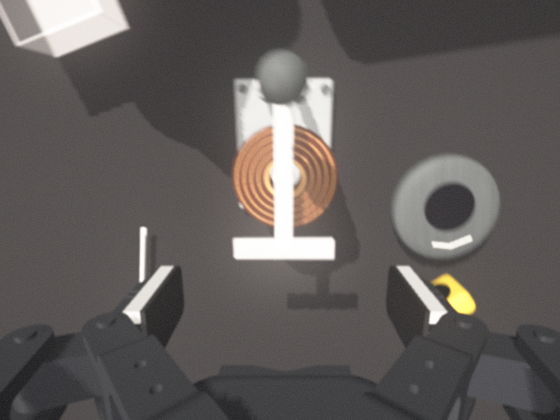

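The wrist view shows the bar's cross-piece with its outer edge from (233,260) to (335,260), the roll centred at (285,175), and the base's rear corners at (236,79) and (333,79).

```bash
python3 - <<'E'
from h import *
s=np.load("w1.npy",allow_pickle=True).item();c=cam("wrist",s)
print(fit([590,253,1.43],[(c,[[-77,48,113],[-77,-48,113]],[(233,260),(335,260)]),(c,[[97,55,14],[97,-55,14]],[(235,79),(333,79)])]))
print(fit([590,253,1.43],[(c,[[-77,48,113],[-77,-48,113]],[(233,260),(335,260)])]))
print("roll",p2w(c,(285,175.5),88), [p2w(c,u,88).round(1) for u in((233,175),(337,175),(285,124),(285,227))])
E
```

```text
(array([592.7037322 , 249.4360805 ,   1.42649131]), np.float64(1.5341583216951449))
(array([592.71695325, 249.21034094,   1.42609233]), np.float64(1.52866259722947))
roll [593.8933744  250.48832447  88.        ] [array([543.6, 258.3,  88. ]), array([644.3, 243.6,  88. ]), array([600.9, 298.8,  88. ]), array([586.3, 198.1,  88. ])]
```

Call:
carry_out --rows '[[[-0.099,0.006,0.008,0,0,0.072,85],[-0.098,0.016,0.007,0,0,0.072,85],[-0.095,0.028,0.008,0,0,0.072,85],[-0.091,0.038,0.008,0,0,0.071,85],[-0.087,0.048,0.007,0,0,0.072,85]]]'

```text
time_s: 2.02
tcp_pos: [570.5, -7.9, 281.3]
tcp_rot: [-0.0, 0.908, 0.419, -0.0]
contact_force: [0.7, -0.1, 1.0]
grip_width: 85.0
grip_force: 0.0
```

Call:
carry_out --rows '[[[-0.08,0.058,0.008,0,0,0.072,85],[-0.074,0.066,0.008,0,0,0.072,85],[-0.066,0.075,0.007,0,0,0.072,85],[0,0,0,0,0,0,85],[0,0,0,0,0,0,85]]]'

```text
time_s: 2.65
tcp_pos: [559.0, -154.1, 269.8]
tcp_rot: [-0.001, 0.965, 0.261, -0.0]
contact_force: [-0.6, -0.1, -0.2]
grip_width: 85.0
grip_force: 0.0
```

```bash
python3 - <<'E'
from h import *
s=get_state();p,y,R=pose(s);print(p,y,s["qpos"].round(2))
im=read_camera("wrist");cv2.imwrite("pics/w2.png",im);np.save("w2.npy",s,allow_pickle=True)
plan(p,y,[466,-359,230],-16.7,5,85)
E
```

```text
[ 558.95088132 -154.11848971  269.82985598] 30.291001589958103 [-0.34  0.35  0.7   1.78 -0.25  1.11 -0.6 ]
[[-0.073,0.052,0.016,0,0,0.104,85],[-0.064,0.063,0.016,0,0,0.105,85],[-0.053,0.073,0.016,0,0,0.104,85],[-0.04,0.081,0.016,0,0,0.105,85],[-0.027,0.086,0.016,0,0,0.104,85]]
```

View pics/w2.png

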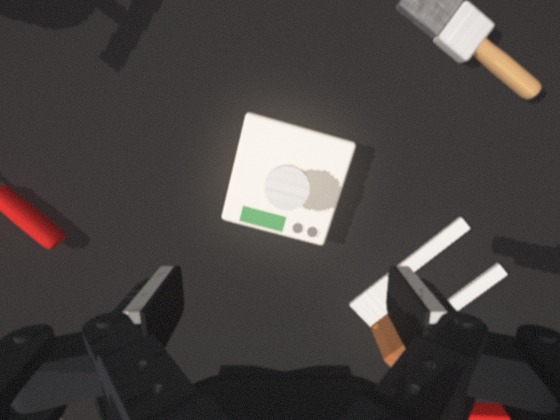

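The pan's centre is at (287,187). The scale body's corners are at (248,113), (356,143), (324,245) and (222,219), and the fork is at the lower right. I move on to the fork.

```bash
python3 - <<'E'
from h import *
s=np.load("w2.npy",allow_pickle=True).item();c=cam("wrist",s)
print("pan",p2w(c,(287,187),58),[p2w(c,u,58).round(1) for u in((265,187),(309,187),(287,165),(287,209))])
print("scale",fit([558,-156,.26],[(c,[[60,60,26],[60,-60,26],[-60,-60,26],[-60,60,26]],[(248,113),(356,143),(324,245),(222,219)])]))
E
```

```text
pan [ 560.69005904 -156.4188765    58.        ] [array([ 549.8, -137.7,   58. ]), array([ 571.6, -175.2,   58. ]), array([ 579.4, -145.5,   58. ]), array([ 541.3, -167.8,   58. ])]
scale (array([ 5.59819168e+02, -1.57812214e+02,  2.62925898e-01]), np.float64(2.1219650604322737))
```

Call:
carry_out --rows '[[[-0.073,0.052,0.016,0,0,0.104,85],[-0.064,0.063,0.016,0,0,0.105,85],[-0.053,0.073,0.016,0,0,0.104,85],[-0.04,0.081,0.016,0,0,0.105,85],[-0.027,0.086,0.016,0,0,0.104,85]]]'

```text
time_s: 3.32
tcp_pos: [466.5, -359.1, 229.9]
tcp_rot: [-0.001, 0.989, -0.146, 0.0]
contact_force: [-0.0, 0.2, -0.3]
grip_width: 85.0
grip_force: 0.0
```

```bash
python3 - <<'E'
from h import *
s=get_state();p,y,R=pose(s);print(p,y,s["qpos"].round(2))
im=read_camera("wrist");cv2.imwrite("pics/w3.png",im);np.save("w3.npy",s,allow_pickle=True)
E
```

```text
[ 466.4785021  -359.06052961  229.86174562] -16.812334136720754 [-0.07  0.46  0.9   1.81 -0.41  1.07 -0.88]
```

View pics/w3.png

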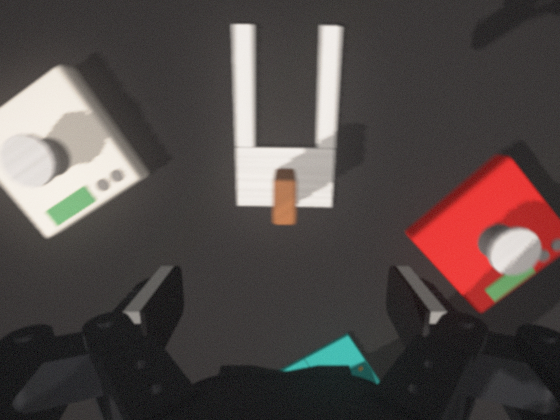

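```bash
python3 - <<'E'
from h import *
s=np.load("w3.npy",allow_pickle=True).item();c=cam("wrist",s)
f,e=fit([466,-359,-.29],[(c,[[150,49,6],[150,31,6],[150,-31,6],[150,-49,6],[-20,49,6],[-20,-49,6]],[(231,24),(255,24),(318,26),(343,26),(236,206),(332,208)])])
print(f,np.degrees(f[2]),e); print(proj(c,place(f,[[-20,10,72],[-20,-10,72],[20,-10,72],[20,10,72]])).round())
p,y,R=pose()
plan(p,y,[f[0],f[1],47],np.degrees(f[2]),5,85)
E
```

```text
[ 4.64548360e+02 -3.59609176e+02 -3.10327689e-01] -17.780466824643334 3.046716025155149
[[272. 226.]
 [295. 226.]
 [297. 180.]
 [272. 179.]]
[[0.0,-0.002,0.073,0,0,0.001,85],[0.001,-0.003,0.073,0,0,0.0,85],[0.0,-0.002,0.073,0,0,0.001,85],[0.001,-0.003,0.073,0,0,0.0,85],[0.0,-0.002,0.073,0,0,0.001,85]]
```

Call:
carry_out --rows '[[[0.001,-0.002,0.073,0,0,0.001,85],[0.001,-0.003,0.073,0,0,0.002,85],[0.001,-0.002,0.073,0,0,0.001,85],[0.001,-0.002,0.073,0,0,0.002,85],[0,-0.001,0.073,0,0,0,85]]]'

```text
time_s: 4.0
tcp_pos: [470.6, -353.4, 46.3]
tcp_rot: [-0.001, 0.989, -0.148, 0.0]
contact_force: [0.6, 0.1, -0.4]
grip_width: 85.1
grip_force: 0.0
```

Call:
carry_out --rows '[[[0,0,0,0,0,0,0],[0,0,0,0,0,0,0],[0,0,0,0,0,0,0],[0,0,0,0,0,0,0],[0,0,0,0,0,0,0]]]'

```text
time_s: 4.62
tcp_pos: [469.9, -356.4, 49.4]
tcp_rot: [0.0, 0.989, -0.15, 0.001]
contact_force: [-0.1, 0.1, 7.7]
grip_width: 19.5
grip_force: 60.2
```

Call:
carry_out --rows '[[[0,0,0,0,0,0,0],[0,0,-0.02,0,0,0,0],[0,0,-0.06,0,0,0,0],[0,0,-0.09,0,0,0,0],[0,0,-0.03,0,0,0,0]]]'

```text
time_s: 5.25
tcp_pos: [469.6, -356.5, 150.4]
tcp_rot: [0.001, 0.989, -0.15, 0.002]
contact_force: [0.8, -0.2, -0.7]
grip_width: 19.1
grip_force: 59.1
```

```bash
python3 - <<'E'
from h import *
s=get_state();p,y,R=pose(s);print(p,y,s["qpos"].round(2),s["grip_width"],s["grip_force"],s["contact_force"])
im=read_camera("wrist");cv2.imwrite("pics/w4.png",im);np.save("w4.npy",s,allow_pickle=True)
E
```

```text
[ 469.57523705 -356.53514084  150.35011997] -17.31163035299498 [-0.02  0.56  0.83  1.88 -0.51  0.93 -0.82] 19.133415482327635 59.110822677612305 [ 0.84942514 -0.15886303 -0.7131654 ]
```

View pics/w4.png

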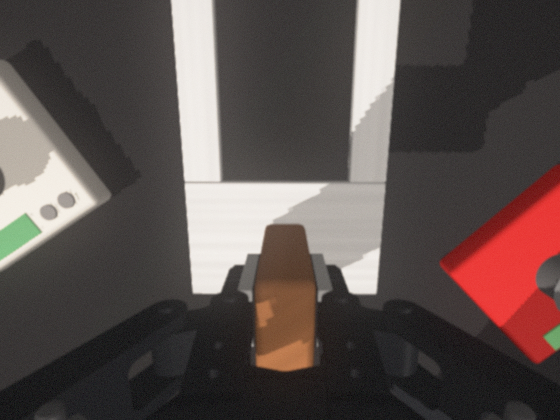

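```bash
cat > forkfit.py <<'E'
from h import *
def forkfit(s,pts,lines):
    c=cam("wrist",s);p,y,R=pose(s);Rd=R@np.diag([1,-1,-1])  # fork frame when aligned
    X=np.array([q[0] for q in pts],float);U=np.array([q[1] for q in pts],float)
    def f(v):
        Rf=Rd@Ro.from_rotvec(v[3:6]).as_matrix();o=p+Rd@v[:3]
        e=[(proj(c,X@Rf.T+o)-U).ravel()]
        for yy,uv in lines:
            a,b=proj(c,np.array([[60,yy,6],[75,yy,6.]])@Rf.T+o);n=np.array([b[1]-a[1],a[0]-b[0]])/np.linalg.norm(b-a)
            e.append([n@(np.array(uv)-a)])
        return np.concatenate(e)
    r=least_squares(f,[0,0,-44,0,0,0],x_scale=[1,1,1,.01,.01,.01])
    return r.x,np.abs(r.fun).max()
E
python3 - <<'E'
from forkfit import *
s=np.load("w4.npy",allow_pickle=True).item()
pts=[([40,49,6],(185,182)),([40,-49,6],(386,182)),([40,31,6],(220,182)),([40,-31,6],(350,182)),([-20,49,6],(192,294)),([-20,-49,6],(378,294))]
ln=[(49,(172,0)),(31,(215,0)),(-31,(357,0)),(-49,(401,0))]
v,e=forkfit(s,pts,ln);print(v.round(3),e)
s=get_state();p,y,R=pose(s);print(p,y);print(R.round(4))
E
```

```text
[-3.1690e+00 -1.7880e+00 -4.8983e+01  2.0000e-03  2.2000e-02 -4.0000e-03] 1.6502095094233482
[ 469.87038698 -356.58695643  150.87687852] -17.30604521871805
[[ 9.547e-01 -2.975e-01  4.100e-03]
 [-2.975e-01 -9.547e-01 -1.900e-03]
 [ 4.500e-03  6.000e-04 -1.000e+00]]
```

```bash
cat >> h.py <<'E'
H=np.array([593.2,249.8,0.]);HY=81.75;OFF=np.array([-3.2,-1.8,-49.])
def rz(d): a=np.radians(d);return np.array([[np.cos(a),-np.sin(a),0],[np.sin(a),np.cos(a),0],[0,0,1]])
def tcp_h(fx,fz,fy=0): # fork origin in holder frame -> tcp, psi
    return H+rz(HY)@[fx,fy,fz]-rz(HY)@OFF, HY+.25
E
python3 - <<'E'
from h import *
p,y,R=pose();A,ya=tcp_h(-260,94);print(A,ya)
p,y=plan(p,y,A+[0,0,30],ya,10,0)
plan(p,y,A,ya,2,0)
E
```

```text
[554.56972218  -4.08418942 143.        ] 82.0
[[-0.005,-0.072,-0.004,0,0,-0.11,0],[0.008,-0.072,-0.005,0,0,-0.111,0],[0.02,-0.07,-0.004,0,0,-0.11,0],[0.032,-0.065,-0.005,0,0,-0.11,0],[0.042,-0.059,-0.004,0,0,-0.111,0]]
[[0.053,-0.05,-0.005,0,0,-0.11,0],[0.06,-0.041,-0.004,0,0,-0.11,0],[0.066,-0.03,-0.004,0,0,-0.111,0],[0.07,-0.018,-0.005,0,0,-0.11,0],[0.072,-0.006,-0.004,0,0,-0.11,0]]
[[0.0,0.0,0.03,0,0,-0.0,0],[0.0,0.0,0.03,0,0,-0.0,0]]
```

Call:
carry_out --rows '[[[-0.005,-0.072,-0.004,0,0,-0.11,0],[0.008,-0.072,-0.005,0,0,-0.111,0],[0.02,-0.07,-0.004,0,0,-0.11,0],[0.032,-0.065,-0.005,0,0,-0.11,0],[0.042,-0.059,-0.004,0,0,-0.111,0]]]'

```text
time_s: 5.92
tcp_pos: [510.4, -177.7, 157.6]
tcp_rot: [-0.001, 0.959, 0.282, -0.001]
contact_force: [0.4, 0.5, -2.5]
grip_width: 19.3
grip_force: 59.2
```

Call:
carry_out --rows '[[[0.053,-0.05,-0.005,0,0,-0.11,0],[0.06,-0.041,-0.004,0,0,-0.11,0],[0.066,-0.03,-0.004,0,0,-0.111,0],[0.07,-0.018,-0.005,0,0,-0.11,0],[0.072,-0.006,-0.004,0,0,-0.11,0]]]'

```text
time_s: 6.55
tcp_pos: [552.6, -1.9, 168.5]
tcp_rot: [-0.001, 0.753, 0.658, -0.001]
contact_force: [-0.5, -0.4, -1.3]
grip_width: 19.3
grip_force: 59.2
```

Call:
carry_out --rows '[[[0,0,0.03,0,0.012,0,0],[0,0,0.03,0,0,0,0],[0,0,0,0,0,0,0],[0,0,0,0,0,0,0],[0,0,0,0,0,0,0]]]'

```text
time_s: 7.18
tcp_pos: [553.8, -3.4, 140.2]
tcp_rot: [-0.006, 0.755, 0.656, 0.007]
contact_force: [-0.7, 0.5, -0.6]
grip_width: 19.1
grip_force: 59.1
```

```bash
python3 - <<'E'
from h import *
s=get_state();p,y,R=pose(s);print(p,y);print(R.round(4))
im=read_camera("scene");cv2.imwrite("pics/w5.png",cv2.resize(im[100:300,180:460],None,fx=2.8,fy=2.8))
A,ya=tcp_h(-180,94);plan(p,y,A,ya,5,0);
A2,ya=tcp_h(-180,200);plan(A,ya,A2,ya,10,0)
E
```

```text
[553.80175863  -3.350714   140.16830158] 81.92411812516795
[[ 1.405e-01  9.901e-01  3.500e-03]
 [ 9.899e-01 -1.405e-01  1.860e-02]
 [ 1.890e-02  8.000e-04 -9.998e-01]]
[[0.032,0.0,-0.001,0,0,-0.0,0],[0.032,0.001,-0.001,0,0,-0.0,0],[0.031,0.0,-0.001,0,0,-0.001,0],[0.032,0.001,-0.002,0,0,0.0,0],[0.032,0.0,-0.001,0,0,0.0,0]]
[[0.0,0.0,-0.021,0,0,0.0,0],[0.0,0.0,-0.021,0,0,0.0,0],[0.0,0.0,-0.022,0,0,0.0,0],[0.0,0.0,-0.021,0,0,0.0,0],[0.0,0.0,-0.021,0,0,0.0,0]]
[[0.0,0.0,-0.021,0,0,0.0,0],[0.0,0.0,-0.021,0,0,0.0,0],[0.0,0.0,-0.022,0,0,0.0,0],[0.0,0.0,-0.021,0,0,0.0,0],[0.0,0.0,-0.021,0,0,0.0,0]]
```

View pics/w5.png

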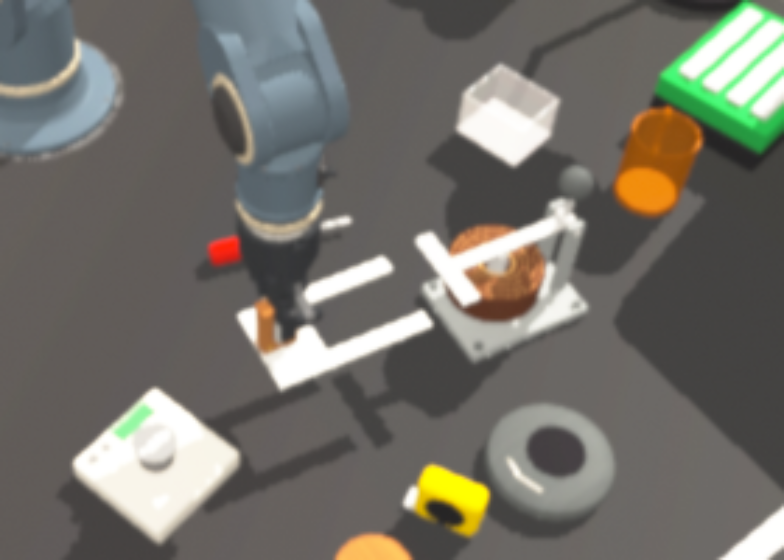

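The fork is level, in front of the bar and in line with it. I advance it under the cross-piece.

Call:
carry_out --rows '[[[0.032,0,-0.001,0,0,0,0],[0.032,0.001,-0.001,0,0,0,0],[0.032,0,-0.001,0,0,0,0],[0.032,0.001,-0.001,0,0,0,0],[0.032,0,0,0,0,0,0]]]'

```text
time_s: 7.85
tcp_pos: [565.8, 77.6, 143.3]
tcp_rot: [-0.006, 0.755, 0.656, 0.007]
contact_force: [-0.1, -0.5, -0.9]
grip_width: 19.4
grip_force: 59.1
```

```bash
python3 - <<'E'
from h import *
s=get_state();p,y,R=pose(s);print(p,y,R[2].round(4),s["contact_force"],tcp_h(-180,94))
im=read_camera("scene");cv2.imwrite("pics/w6.png",cv2.resize(im[160:240,260:420],None,fx=5,fy=5))
E
```

```text
[565.84917505  77.55231001 143.3425267 ] 82.00944855052178 [ 1.900e-02  1.000e-04 -9.998e-01] [-0.10819615 -0.5287216  -0.94822138] (array([566.04913194,  75.08792153, 143.        ]), 82.0)
```

View pics/w6.png

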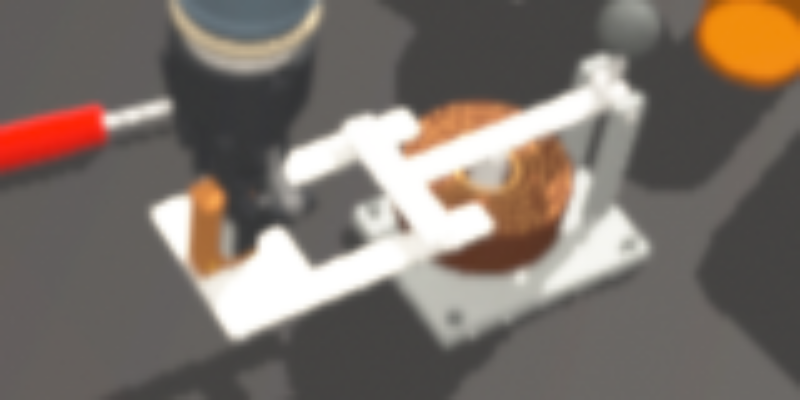

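Both prongs are under the cross-piece, with their tips past it at (410,120) and (485,215). I lift now.

Call:
carry_out --rows '[[[0,0,-0.02,0,0,0,0],[0,0,-0.022,0,0,0,0],[0,0,-0.022,0,0,0,0],[0,0,-0.022,0,0,0,0],[0,0,-0.022,0,0,0,0]]]'

```text
time_s: 8.52
tcp_pos: [565.6, 74.8, 198.3]
tcp_rot: [-0.006, 0.755, 0.656, 0.007]
contact_force: [0.1, 0.5, -1.9]
grip_width: 19.2
grip_force: 59.1
```

Call:
carry_out --rows '[[[0,0,-0.022,0,0,0,0],[0,0,-0.022,0,0,0,0],[0,0,-0.022,0,0,0,0],[0,0,-0.022,0,0,0,0],[0,0,-0.022,0,0,0,0]]]'

```text
time_s: 9.15
tcp_pos: [565.4, 74.0, 253.0]
tcp_rot: [-0.006, 0.755, 0.656, 0.007]
contact_force: [0.2, -0.1, -1.0]
grip_width: 19.3
grip_force: 59.1
```

Call:
carry_out --rows '[[[0,0,0,0,0,0,0],[0,0,0,0,0,0,0],[0,0,0,0,0,0,0],[0,0,0,0,0,0,0],[0,0,0,0,0,0,0]]]'

```text
time_s: 9.78
tcp_pos: [565.3, 74.0, 252.0]
tcp_rot: [-0.006, 0.755, 0.656, 0.007]
contact_force: [-0.3, -0.1, -0.8]
grip_width: 19.7
grip_force: 59.1
```

```bash
python3 - <<'E'
from h import *
s=get_state();p,y,R=pose(s);print(p,y,R[2].round(4),s["contact_force"])
im=read_camera("scene");a=cv2.resize(im[120:250,240:420],None,fx=3,fy=3)
w=read_camera("wrist");np.save("w7.npy",s,allow_pickle=True);w=cv2.resize(w,None,fx=390/420*.68,fy=390/420*.68);w=cv2.copyMakeBorder(w,0,390-w.shape[0],0,0,0)[:, :260+90]
cv2.imwrite("pics/w7.png",np.hstack([a[:, :450],w]))
cv2.imwrite("pics/w7full.png",read_camera("wrist"))
E
```

```text
[565.30307908  73.99619133 252.03647614] 81.96495548281386 [ 1.870e-02 -4.000e-04 -9.998e-01] [-0.2534594  -0.09810921 -0.84696566]
```

View pics/w7.png

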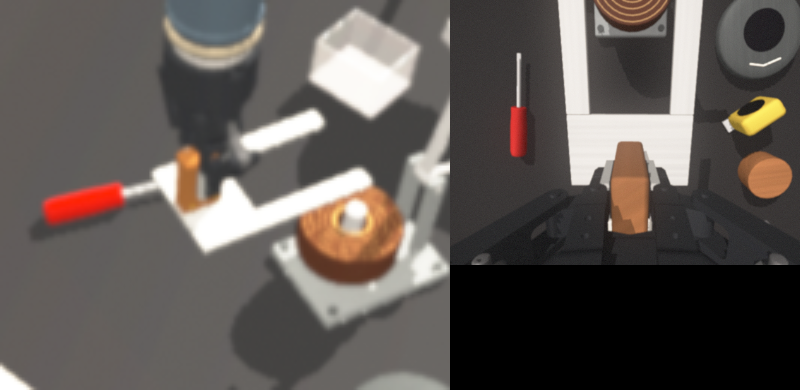

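The bar stands open: its strip is upright at about (430,130) in the left part, and the spindle and roll are free. The roll sits centred between the prongs in the wrist part. Ten pictures have been viewed, so from here I measure by code only.

```bash
cat >> h.py <<'E'
def planR(p,R,tp,tpsi,n,grip,name=""):
    p=np.array(p,float);p0=p.copy();tp=np.array(tp,float);out=[]
    psi=np.degrees(np.arctan2(R[1,0],R[0,0]));psi0=psi
    for i in range(1,n+1):
        l=R.T@(p0+(tp-p0)*i/n-p);r=[round(float(x)/500,3)+0. for x in l];t=round(float(psi-(psi0+(tpsi-psi0)*i/n))/90,3)
        out.append(r+[0,0,t,grip]);p=p+R@(np.array(r)*500);R=R@Ro.from_rotvec([0,0,t*np.pi/2]).as_matrix();psi-=t*90
    print(name)
    for i in range(0,n,5):print(str(out[i:i+5]).replace(" ",""))
    return p,R
def roll_top(zt):  # brown blob in top camera, candidates
    im=read_camera("top");hsv=cv2.cvtColor(im,cv2.COLOR_BGR2HSV)
    m=cv2.inRange(hsv,(3,70,50),(20,255,255));c=cam("top")
    n,l,st,ce=cv2.connectedComponentsWithStats(m)
    for i in range(1,n):
        if st[i,4]>60: print(st[i].tolist(),ce[i].round(1),p2w(c,(st[i,0]+st[i,2]/2-.5,st[i,1]+st[i,3]/2-.5),zt).round(1))
E
python3 - <<'E'
from h import *
roll_top(80)
p,y,R=pose()
A,ya=tcp_h(-260,203);p,R=planR(p,R,A,ya,5,0,"back")
A,ya=tcp_h(-260,31);p,R=planR(p,R,A,ya,5,0,"down")
E
```

```text
[406, 61, 70, 33, 1714] [440.3  77.1] [ 904.5 -456.8   80. ]
[293, 111, 26, 28, 568] [305.3 124.7] [764.9 -54.4  80. ]
[371, 125, 26, 8, 79] [384.4 128.4] [ 748.3 -281.3   80. ]
[183, 166, 37, 37, 792] [199.6 183.1] [591.3 249.6  80. ]
[85, 181, 42, 35, 1061] [105.3 198.4] [554.5 524.5  80. ]
[0, 331, 57, 38, 1702] [ 26.5 348.6] [134.6 717.1  80. ]
back
[[-0.032,0.0,-0.001,0,0,-0.0,0],[-0.031,0.0,0.0,0,0,-0.0,0],[-0.032,0.0,-0.001,0,0,-0.0,0],[-0.031,0.0,0.0,0,0,-0.0,0],[-0.032,0.0,-0.001,0,0,-0.0,0]]
down
[[-0.001,0.0,0.069,0,0,-0.0,0],[-0.002,0.0,0.069,0,0,-0.0,0],[-0.001,0.0,0.069,0,0,-0.0,0],[-0.001,0.0,0.069,0,0,-0.0,0],[-0.001,0.0,0.068,0,0,-0.0,0]]
```

Call:
carry_out --rows '[[[-0.032,0,-0.001,0,0,0,0],[-0.032,0,0,0,0,0,0],[-0.032,0,-0.001,0,0,0,0],[-0.031,0,0,0,0,0,0],[-0.032,0,-0.001,0,0,0,0]]]'

```text
time_s: 10.6
tcp_pos: [554.1, -6.0, 252.3]
tcp_rot: [-0.006, 0.755, 0.656, 0.007]
contact_force: [-0.1, -0.5, -1.7]
grip_width: 19.5
grip_force: 59.1
```

Call:
carry_out --rows '[[[-0.001,0,0.069,0,0,0,0],[-0.002,0,0.069,0,0,0,0],[-0.001,0,0.069,0,0,0,0],[-0.001,0,0.069,0,0,0,0],[-0.001,0,0.067,0,0,0,0]]]'

```text
time_s: 11.22
tcp_pos: [554.5, -5.0, 79.8]
tcp_rot: [-0.006, 0.755, 0.656, 0.007]
contact_force: [0.5, -0.0, -1.7]
grip_width: 19.5
grip_force: 59.3
```

```bash
python3 - <<'E'
from h import *
read_camera("top");p,y,R=pose();print(p,y,R[2].round(4),tcp_h(-260,31))
A,ya=tcp_h(-170,31);p,R=planR(p,R,A,ya,5,0,"in1")
A,ya=tcp_h(-95,31);p,R=planR(p,R,A,ya,5,0,"in2")
A,ya=tcp_h(-95,130);p,R=planR(p,R,A,ya,10,0,"up")
E
```

```text
[551.52155117  -4.83913041  75.83767016] 81.98176778529921 [ 0.017  -0.007  -0.9998] (array([554.56972218,  -4.08418942,  80.        ]), 82.0)
in1
[[0.036,0.001,-0.001,0,0,-0.0,0],[0.037,0.002,-0.001,0,0,-0.0,0],[0.036,0.001,-0.001,0,0,-0.0,0],[0.037,0.001,-0.001,0,0,-0.0,0],[0.036,0.002,-0.001,0,0,-0.0,0]]
in2
[[0.03,0.0,0.0,0,0,-0.0,0],[0.03,0.0,0.001,0,0,-0.0,0],[0.03,0.0,0.0,0,0,-0.0,0],[0.03,0.0,0.001,0,0,-0.0,0],[0.03,0.0,0.0,0,0,-0.0,0]]
up
[[0.0,0.0,-0.02,0,0,-0.0,0],[0.001,0.0,-0.02,0,0,-0.0,0],[0.0,0.0,-0.019,0,0,-0.0,0],[0.001,0.0,-0.02,0,0,-0.0,0],[0.0,-0.001,-0.02,0,0,-0.0,0]]
[[0.0,0.0,-0.02,0,0,-0.0,0],[0.001,0.0,-0.019,0,0,-0.0,0],[0.0,0.0,-0.02,0,0,-0.0,0],[0.0,0.0,-0.02,0,0,-0.0,0],[0.001,0.0,-0.02,0,0,-0.0,0]]
```

The pose was still swinging when I read it, so I let it settle before planning.

Call:
carry_out --rows '[[[0,0,0,0,0,0,0],[0,0,0,0,0,0,0],[0,0,0,0,0,0,0],[0,0,0,0,0,0,0],[0,0,0,0,0,0,0]]]'

```text
time_s: 11.9
tcp_pos: [554.5, -4.4, 81.2]
tcp_rot: [-0.006, 0.755, 0.656, 0.007]
contact_force: [1.3, -0.6, -1.8]
grip_width: 19.2
grip_force: 59.1
```

```bash
python3 - <<'E'
from h import *
s=get_state();p,y,R=pose(s);print(p,y,R[2].round(4),tcp_h(-260,31))
# fork pitch/lateral from wrist image: white prong edges at rows
im=read_camera("wrist");g=cv2.cvtColor(im,cv2.COLOR_BGR2GRAY).astype(int)
for v in (10,60,110,150):
    r=g[v];d=np.diff(cv2.GaussianBlur(r.astype(np.float32)[None],(5,1),0)[0]);k=[i for i in range(2,556) if abs(d[i])>10 and abs(d[i])>=abs(d[i-2:i+3]).max()];print(v,[(i,int(d[i])) for i in k])
A,ya=tcp_h(-170,31);p,R=planR(p,R,A,ya,5,0,"in1")
A,ya=tcp_h(-95,31);p,R=planR(p,R,A,ya,5,0,"in2")
E
```

```text
[554.48211992  -4.3751335   81.19261599] 81.9764136393482 [ 1.920e-02  7.000e-04 -9.998e-01] (array([554.56972218,  -4.08418942,  80.        ]), 82.0)
10 [(171, 46), (212, -33), (356, 38), (399, -47)]
60 [(174, 44), (214, -34), (354, 35), (395, -48)]
110 [(178, 46), (216, -35), (351, 38), (391, -46)]
150 [(181, 46), (218, -34), (349, 36), (387, -49)]
in1
[[0.036,0.0,0.001,0,0,-0.0,0],[0.036,0.0,0.001,0,0,-0.0,0],[0.036,0.0,0.002,0,0,-0.0,0],[0.036,0.001,0.001,0,0,-0.0,0],[0.037,0.0,0.001,0,0,-0.0,0]]
in2
[[0.03,0.0,0.001,0,0,-0.0,0],[0.03,0.0,0.0,0,0,-0.0,0],[0.03,0.0,0.001,0,0,-0.0,0],[0.03,0.0,0.0,0,0,-0.0,0],[0.029,0.0,0.001,0,0,-0.0,0]]
```

Call:
carry_out --rows '[[[0.036,0,0.001,0,0,0,0],[0.036,0,0.001,0,0,0,0],[0.036,0,0.001,0,0,0,0],[0.036,0,0.001,0,0,0,0],[0.036,0,0.001,0,0,0,0]]]'

```text
time_s: 12.58
tcp_pos: [567.0, 86.3, 79.9]
tcp_rot: [-0.006, 0.755, 0.656, 0.007]
contact_force: [-0.7, -0.7, -1.1]
grip_width: 19.2
grip_force: 59.1
```

Call:
carry_out --rows '[[[0.03,0,0.001,0,0,0,0],[0.03,0,0,0,0,0,0],[0.03,0,0.001,0,0,0,0],[0.03,0,0,0,0,0,0],[0.03,0,0.001,0,0,0,0]]]'

```text
time_s: 13.2
tcp_pos: [577.5, 159.9, 79.9]
tcp_rot: [-0.006, 0.755, 0.656, 0.007]
contact_force: [-1.1, -1.0, -0.6]
grip_width: 19.7
grip_force: 59.1
```

Call:
carry_out --rows '[[[0,0,0,0,0,0,0],[0,0,0,0,0,0,0],[0,0,0,0,0,0,0],[0,0,0,0,0,0,0],[0,0,0,0,0,0,0]]]'

```text
time_s: 13.82
tcp_pos: [577.4, 158.6, 79.9]
tcp_rot: [-0.006, 0.755, 0.656, 0.007]
contact_force: [-0.3, -0.4, -1.2]
grip_width: 19.2
grip_force: 59.1
```

```bash
python3 - <<'E'
from h import *
s=get_state();p,y,R=pose(s);print(p,y,R[2].round(4),s["contact_force"],tcp_h(-95,31))
im=read_camera("wrist");cv2.imwrite("pics/w8.png",im)
roll_top(80)
hsv=cv2.cvtColor(im,cv2.COLOR_BGR2HSV);m=cv2.inRange(hsv,(3,70,50),(20,255,255));n,l,st,ce=cv2.connectedComponentsWithStats(m)
c=cam("wrist",s)
for i in range(1,n):
    if st[i,4]>300: print("wrist",st[i].tolist(),ce[i].round(1))
print(proj(c,H+[0,0,88]),proj(c,H+rz(HY)@[0,52,88]),proj(c,H+rz(HY)@[0,-52,88]),proj(c,H+rz(HY)@[-52,0,88]))
A,ya=tcp_h(-95,130);p,R=planR(p,R,A,ya,10,0,"up")
E
```

```text
[577.39197371 158.63698872  79.91798757] 81.94025049603583 [ 0.0189  0.     -0.9998] [-0.3342282  -0.4199675  -1.22110334] (array([578.2460048 , 159.20828941,  80.        ]), 82.0)
[406, 61, 70, 33, 1709] [440.3  77.1] [ 904.5 -456.8   80. ]
[293, 112, 26, 27, 566] [305.4 124.7] [763.3 -54.4  80. ]
[371, 125, 27, 8, 68] [384.2 128.4] [ 748.3 -282.8   80. ]
[183, 167, 16, 34, 324] [190.5 182.7] [593.3 280.   80. ]
[85, 181, 43, 35, 1061] [105.4 198.5] [554.5 523.1  80. ]
[0, 331, 57, 38, 1699] [ 26.4 348.6] [134.6 717.1  80. ]
wrist [120, 0, 345, 193, 40945] [294.2  88.5]
wrist [236, 0, 40, 81, 648] [245.4  32.6]
wrist [254, 225, 63, 147, 8125] [284.5 301.5]
[[296.93030606  26.4989016 ]] [[124.1109932   25.95927772]] [[469.61151683  27.03809426]] [[295.12466805 195.9409868 ]]
up
[[0.001,0.0,-0.02,0,0,-0.0,0],[0.0,0.0,-0.02,0,0,-0.0,0],[0.001,0.0,-0.019,0,0,-0.0,0],[0.0,0.001,-0.02,0,0,-0.0,0],[0.001,0.0,-0.02,0,0,-0.0,0]]
[[0.0,0.0,-0.02,0,0,-0.0,0],[0.001,0.0,-0.02,0,0,-0.0,0],[0.0,0.0,-0.019,0,0,-0.001,0],[0.001,0.0,-0.02,0,0,0.0,0],[0.0,0.001,-0.02,0,0,0.0,0]]
```

Call:
carry_out --rows '[[[0,0.004,-0.01,0,0,0,0],[0.001,0,-0.006,0,0,0,0],[0,0,-0.006,0,0,0,0],[0,0,-0.006,0,0,0,0],[0,0,0,0,0,0,0]]]'

```text
time_s: 14.55
tcp_pos: [579.1, 158.8, 93.8]
tcp_rot: [-0.006, 0.755, 0.656, 0.007]
contact_force: [0.2, -0.1, -4.2]
grip_width: 19.6
grip_force: 58.9
```

```bash
python3 - <<'E'
from h import *
s=get_state();p,y,R=pose(s);print(p,y,R[2].round(4),s["contact_force"])
im=read_camera("wrist")
hsv=cv2.cvtColor(im,cv2.COLOR_BGR2HSV);m=cv2.inRange(hsv,(3,70,50),(20,255,255));n,l,st,ce=cv2.connectedComponentsWithStats(m)
for i in range(1,n):
    if st[i,4]>1000: print("wrist",st[i].tolist(),ce[i].round(1))
E
```

```text
[579.12963645 158.83661741  93.79625052] 81.97141267458758 [ 1.860e-02 -4.000e-04 -9.998e-01] [ 0.24737607 -0.05129286 -4.24736079]
wrist [128, 0, 314, 191, 42097] [285.   86.6]
wrist [254, 225, 63, 147, 8136] [284.5 301.5]
```

The roll now rides on the fork: about 3 N more load, and it is centred at u=285. I lift it off the spindle.

Call:
carry_out --rows '[[[0,0,-0.01,0,0,0,0],[0.001,0,-0.018,0,0,0,0],[0,0,-0.02,0,0,0,0],[0,0,-0.02,0,0,0,0],[0.001,0,-0.02,0,0,0,0]]]'

```text
time_s: 15.22
tcp_pos: [579.5, 159.1, 138.9]
tcp_rot: [-0.006, 0.755, 0.656, 0.007]
contact_force: [0.3, -1.3, -4.5]
grip_width: 19.1
grip_force: 58.8
```

Call:
carry_out --rows '[[[0,0,-0.02,0,0,0,0],[0,0,-0.02,0,0,0,0],[0.001,0,-0.02,0,0,0,0],[0,0,-0.018,0,0,0,0],[0,0,-0.006,0,0,0,0]]]'

```text
time_s: 15.85
tcp_pos: [579.7, 158.9, 180.7]
tcp_rot: [-0.006, 0.755, 0.656, 0.008]
contact_force: [-0.6, 1.2, -4.7]
grip_width: 19.2
grip_force: 58.9
```

Call:
carry_out --rows '[[[0,0,0,0,0,0,0],[0,0,0,0,0,0,0],[0,0,0,0,0,0,0],[0,0,0,0,0,0,0],[0,0,0,0,0,0,0]]]'

```text
time_s: 16.48
tcp_pos: [579.3, 158.8, 179.8]
tcp_rot: [-0.006, 0.755, 0.656, 0.007]
contact_force: [0.6, -0.8, -4.6]
grip_width: 19.4
grip_force: 58.9
```

```bash
cat >> h.py <<'E'
def roll_w(s):
    im=read_camera("wrist");hsv=cv2.cvtColor(im,cv2.COLOR_BGR2HSV);m=cv2.inRange(hsv,(3,70,50),(20,255,255));m[205:]=0
    n,l,st,ce=cv2.connectedComponentsWithStats(m);i=1+np.argmax(st[1:,4]);print("roll wrist",st[i].tolist(),ce[i].round(1))
    g=cv2.cvtColor(im,cv2.COLOR_BGR2GRAY)
    cn=max(cv2.findContours((l==i).astype(np.uint8),0,1)[0],key=cv2.contourArea)[:,0]
    return im,cn
E
python3 - <<'E'
from h import *
s=get_state();p,y,R=pose(s);print(p,y,R[2].round(4),s["contact_force"])
im,cn=roll_w(s);cv2.imwrite("pics/w9.png",im)
# rim circle of the roll's top at z=fork top+40: fit x,y from contour pts on lower half
zt=p[2]-49+6+40;c=cam("wrist",s)
q=np.array([p2w(c,u,zt)[:2] for u in cn if 5<u[1]])
f=least_squares(lambda v:np.hypot(*(q-v[:2]).T)-52,[594,250],loss="soft_l1");d=rz(-y)@np.array([*(f.x-p[:2]),0]);print("roll",f.x,"rel tcp (fork axes)",d,np.abs(f.fun).mean(),np.percentile(f.fun,[5,95]))
E
```

```text
[579.3054918  158.81065256 179.75332511] 81.97036265985794 [ 1.880e-02 -2.000e-04 -9.998e-01] [ 0.58213625 -0.84285437 -4.63338683]
roll wrist [128, 0, 314, 191, 43675] [284.9  84. ]
roll [591.52816851 250.63957352] rel tcp (fork axes) [92.63595377  0.72430704  0.        ] 0.24676391747949455 [-0.57035877  0.27675057]
```

```bash
python3 - <<'E'
from h import *
p,y,R=pose();T=np.array([560.2,-157,0])-rz(y)@[92.6,.7,0];print(T)
D=np.array([T[0],T[1],p[2]])-p;l=R.T@D/500;print("total local",l.round(4))
A=np.array([T[0],T[1],155]);print("then down to roll ~8mm above the pan: tcp z", 58+8-6+49)
c=cam("top");print("red scale",p2w(c,(480,263),26),"turq",p2w(c,(398,316),6))
E
```

```text
[ 547.95779438 -248.78986001    0.        ]
total local [-0.8158  0.0517 -0.0154]
then down to roll ~8mm above the pan: tcp z 109
red scale [ 357.59516961 -549.83906021   26.        ] turq [ 210.13896244 -311.31134548    6.        ]
```

Call:
carry_out --rows '[[[-0.012,0.002,0,0,0,0,0],[-0.03,0.002,0,0,0,0,0],[-0.045,0.002,-0.001,0,0,0,0],[-0.046,0.003,-0.001,0,0,0,0],[-0.046,0.003,-0.001,0,0,0,0]]]'

```text
time_s: 17.15
tcp_pos: [572.4, 66.3, 179.8]
tcp_rot: [-0.006, 0.756, 0.655, 0.007]
contact_force: [0.8, -0.8, -4.1]
grip_width: 19.3
grip_force: 58.9
```

Call:
carry_out --rows '[[[-0.046,0.003,-0.001,0,0,0,0],[-0.046,0.003,-0.001,0,0,0,0],[-0.046,0.003,-0.001,0,0,0,0],[-0.046,0.003,-0.001,0,0,0,0],[-0.046,0.003,-0.001,0,0,0,0]]]'

```text
time_s: 17.77
tcp_pos: [563.4, -48.6, 180.2]
tcp_rot: [-0.006, 0.756, 0.655, 0.007]
contact_force: [-0.2, -0.1, -4.2]
grip_width: 19.2
grip_force: 58.9
```

Call:
carry_out --rows '[[[-0.046,0.003,-0.001,0,0,0,0],[-0.046,0.003,-0.001,0,0,0,0],[-0.046,0.003,-0.001,0,0,0,0],[-0.046,0.003,-0.001,0,0,0,0],[-0.046,0.003,-0.001,0,0,0,0]]]'

```text
time_s: 18.4
tcp_pos: [554.4, -163.4, 180.6]
tcp_rot: [-0.006, 0.756, 0.655, 0.007]
contact_force: [0.1, -0.1, -4.2]
grip_width: 19.5
grip_force: 58.9
```

Call:
carry_out --rows '[[[-0.046,0.003,-0.001,0,0,0,0],[-0.046,0.003,-0.001,0,0,0,0],[-0.044,0.002,0,0,0,0,0],[-0.03,0.002,0,0,0,0,0],[-0.012,0,0,0,0,0,0]]]'

```text
time_s: 19.02
tcp_pos: [547.2, -251.2, 179.8]
tcp_rot: [-0.006, 0.756, 0.655, 0.007]
contact_force: [0.0, -0.3, -4.2]
grip_width: 19.3
grip_force: 58.8
```

Call:
carry_out --rows '[[[0,0,0,0,0,0,0],[0,0,0,0,0,0,0],[0,0,0,0,0,0,0],[0,0,0,0,0,0,0],[0,0,0,0,0,0,0]]]'

```text
time_s: 19.65
tcp_pos: [548.1, -249.1, 179.7]
tcp_rot: [-0.006, 0.755, 0.656, 0.007]
contact_force: [-0.7, -0.4, -3.8]
grip_width: 19.3
grip_force: 58.8
```

```bash
cat >> h.py <<'E'
def roll_meas(s,zt):
    p,y,R=pose(s);im,cn=roll_w(s);c=cam("wrist",s);q=np.array([p2w(c,u,zt)[:2] for u in cn if 5<u[1]])
    f=least_squares(lambda v:np.hypot(*(q-v[:2]).T)-52,p[:2]+rz(y)[:2,0]*92,loss="soft_l1");d=rz(-y)@np.array([*(f.x-p[:2]),0]);print("roll",f.x,"rel tcp",d,np.percentile(f.fun,[5,95]))
    return f.x
E
python3 - <<'E'
from h import *
s=get_state();p,y,R=pose(s);print(p,y,R[2].round(4),s["contact_force"],s["qpos"].round(2))
x=roll_meas(s,p[2]-3);d=np.array([560.2,-157])-x;print(d)
roll_top(p[2]-11)
planR(p,R,[p[0]+d[0],p[1]+d[1],109],y,10,0)
E
```

```text
[ 548.11079112 -249.14096643  179.66219005] 81.99317397631684 [ 0.019   0.     -0.9998] [-0.6995308  -0.43761086 -3.79517189] [ 0.01  0.45  0.48  1.81 -0.27  0.95  0.47]
roll wrist [128, 0, 314, 191, 43572] [285.  84.]
roll [ 560.31909681 -157.28203401] rel tcp [92.66395193  0.70583685  0.        ] [-0.61345689  0.27847484]
[-0.11909681  0.28203401]
[406, 61, 70, 33, 1711] [440.4  77.1] [ 863.6 -428.3  168.7]
[293, 112, 26, 27, 567] [305.4 124.7] [731.5 -51.7 168.7]
[371, 125, 26, 8, 70] [384.3 128.5] [ 717.5 -264.1  168.7]
[328, 166, 38, 40, 1084] [346.3 185.5] [ 559.9 -158.1  168.7]
[85, 181, 43, 35, 1063] [105.4 198.5] [536.1 488.7 168.7]
[0, 331, 57, 38, 1702] [ 26.4 348.6] [143.1 670.3 168.7]

[[0.0,0.0,0.014,0,0,0.0,0],[0.0,0.0,0.014,0,0,0.0,0],[-0.001,0.0,0.014,0,0,0.0,0],[0.0,0.0,0.015,0,0,0.0,0],[0.0,0.0,0.014,0,0,0.0,0]]
[[0.0,0.0,0.014,0,0,0.0,0],[-0.001,0.0,0.014,0,0,0.0,0],[0.0,0.0,0.014,0,0,0.0,0],[0.0,0.0,0.014,0,0,0.0,0],[0.0,0.0,0.014,0,0,0.0,0]]
```

The roll is over the pan to within 1 mm, and the top and wrist cameras agree. I lower it.

Call:
carry_out --rows '[[[0,0,0.014,0,0,0,0],[0,0,0.014,0,0,0,0],[-0.001,0,0.014,0,0,0,0],[0,0,0.015,0,0,0,0],[0,0,0.014,0,0,0,0]]]'

```text
time_s: 20.38
tcp_pos: [548.0, -249.2, 143.5]
tcp_rot: [-0.006, 0.755, 0.656, 0.007]
contact_force: [-0.1, -0.1, -3.3]
grip_width: 19.2
grip_force: 58.9
```

Call:
carry_out --rows '[[[0,0,0.014,0,0,0,0],[-0.001,0,0.014,0,0,0,0],[0,0,0.014,0,0,0,0],[0,0,0.014,0,0,0,0],[0,0,0.013,0,0,0,0]]]'

```text
time_s: 21.0
tcp_pos: [548.1, -249.0, 109.2]
tcp_rot: [-0.006, 0.755, 0.656, 0.007]
contact_force: [-1.7, -0.5, -3.8]
grip_width: 19.4
grip_force: 58.9
```

Call:
carry_out --rows '[[[0,0,0,0,0,0,0],[0,0,0,0,0,0,0],[0,0,0,0,0,0,0],[0,0,0,0,0,0,0],[0,0,0.004,0,0,0,0]]]'

```text
time_s: 21.62
tcp_pos: [548.3, -249.1, 107.8]
tcp_rot: [-0.006, 0.755, 0.656, 0.007]
contact_force: [0.2, 0.3, -4.7]
grip_width: 19.5
grip_force: 58.8
```

Call:
carry_out --rows '[[[0,0,0.004,0,0,0,0],[0,0,0.004,0,0,0,0],[0,0,0.004,0,0,0,0],[0,0,0.004,0,0,0,0],[0,0,0.004,0,0,0,0]]]'

```text
time_s: 22.25
tcp_pos: [548.5, -248.9, 97.9]
tcp_rot: [-0.006, 0.755, 0.656, 0.007]
contact_force: [-0.5, 0.1, -1.3]
grip_width: 19.6
grip_force: 59.0
```

Call:
carry_out --rows '[[[0,0,0.004,0,0,0,0],[0,0,0.004,0,0,0,0],[0,0,0,0,0,0,0],[0,0,0,0,0,0,0],[0,0,0,0,0,0,0]]]'

```text
time_s: 22.88
tcp_pos: [548.2, -248.8, 93.8]
tcp_rot: [-0.006, 0.755, 0.656, 0.007]
contact_force: [-0.2, 0.2, -1.8]
grip_width: 19.3
grip_force: 59.0
```

```bash
python3 - <<'E'
from h import *
s=get_state();p,y,R=pose(s);print(p,y,R[2].round(4),s["contact_force"])
x=roll_meas(s,98)
roll_top(90)
E
```

```text
[ 548.15976473 -248.78674715   93.75041535] 81.97000301571725 [ 1.890e-02  2.000e-04 -9.998e-01] [-0.19202436  0.17177868 -1.8432291 ]
roll wrist [119, 0, 332, 193, 15187] [283.6 107.5]
roll [ 560.96604044 -152.29333372] rel tcp [97.33623051  0.79860177  0.        ] [-9.85101808  3.99671155]
[406, 61, 70, 33, 1704] [440.4  77.1] [ 899.9 -453.6   90. ]
[293, 112, 26, 27, 566] [305.4 124.7] [759.7 -54.1  90. ]
[371, 125, 26, 8, 66] [384.1 128.5] [ 744.9 -279.4   90. ]
[326, 174, 36, 37, 855] [342.1 190.9] [ 559.  -157.8   90. ]
[85, 181, 42, 35, 1061] [105.3 198.5] [552.4 520.6  90. ]
[0, 331, 57, 38, 1702] [ 26.4 348.6] [135.5 711.8  90. ]
```

The load is back to the fork's own weight, so the roll rests on the pan at about (560,-157). I draw the fork out.

Call:
carry_out --rows '[[[-0.01,0,0,0,0,0,0],[-0.025,0,-0.001,0,0,0,0],[-0.035,0,-0.001,0,0,0,0],[-0.037,0,0,0,0,0,0],[-0.037,0,-0.001,0,0,0,0]]]'

```text
time_s: 23.6
tcp_pos: [537.5, -322.1, 93.7]
tcp_rot: [-0.006, 0.755, 0.655, 0.007]
contact_force: [-0.4, 0.1, -2.1]
grip_width: 19.3
grip_force: 59.1
```

Call:
carry_out --rows '[[[-0.037,0,-0.001,0,0,0,0],[-0.037,0,0,0,0,0,0],[-0.037,0,-0.001,0,0,0,0],[-0.037,0,-0.001,0,0,0,0],[-0.037,0,0,0,0,0,0]]]'

```text
time_s: 24.22
tcp_pos: [525.0, -412.9, 93.6]
tcp_rot: [-0.006, 0.755, 0.656, 0.007]
contact_force: [0.4, -0.7, -1.4]
grip_width: 19.3
grip_force: 59.1
```

Call:
carry_out --rows '[[[0,0,0,0,0,0,0],[0,0,0,0,0,0,0],[0,0,0,0,0,0,0],[0,0,0,0,0,0,0],[0,0,0,0,0,0,0]]]'

```text
time_s: 24.85
tcp_pos: [525.3, -411.3, 93.6]
tcp_rot: [-0.006, 0.755, 0.656, 0.007]
contact_force: [0.0, 0.6, -1.1]
grip_width: 19.4
grip_force: 59.1
```

```bash
python3 - <<'E'
from h import *
s=get_state();p,y,R=pose(s);print(p,y,R[2].round(4),s["contact_force"])
roll_top(90)
planR(p,R,[p[0],p[1],52],y,5,0)
c=cam("wrist",s);print("roll in wrist expected",proj(c,[560,-157,98.]))
E
```

```text
[ 525.33432007 -411.25837167   93.6067023 ] 82.00473794566736 [ 1.910e-02  1.000e-04 -9.998e-01] [ 0.04402136  0.61315525 -1.07466936]
[406, 61, 70, 33, 1710] [440.3  77.1] [ 899.9 -453.6   90. ]
[293, 111, 26, 28, 566] [305.4 124.7] [761.2 -54.1  90. ]
[371, 125, 26, 8, 71] [384.  128.5] [ 744.9 -279.4   90. ]
[326, 174, 37, 37, 973] [343.5 191.7] [ 559.  -159.2   90. ]
[85, 181, 43, 35, 1066] [105.4 198.4] [552.4 519.2  90. ]
[0, 331, 57, 38, 1701] [ 26.4 348.6] [135.5 711.8  90. ]

[[0.0,0.0,0.017,0,0,0.0,0],[-0.001,0.0,0.016,0,0,0.0,0],[0.0,0.0,0.017,0,0,0.0,0],[0.0,0.0,0.017,0,0,0.0,0],[-0.001,0.0,0.016,0,0,0.0,0]]
roll in wrist expected [[ 283.14541915 -910.36720049]]
```

Call:
carry_out --rows '[[[0,0,0.017,0,0,0,0],[-0.001,0,0.016,0,0,0,0],[0,0,0.017,0,0,0,0],[0,0,0.017,0,0,0,0],[0,0,0.016,0,0,0,0]]]'

```text
time_s: 25.52
tcp_pos: [525.1, -411.3, 51.2]
tcp_rot: [-0.006, 0.755, 0.656, 0.007]
contact_force: [-0.8, -0.2, -1.8]
grip_width: 19.4
grip_force: 59.1
```

Call:
carry_out --rows '[[[0,0,0,0,0,0,0],[0,0,0,0,0,0,0],[0,0,0,0,0,0,0],[0,0,0.003,0,0,0,0],[0,0,0.003,0,0,0,0]]]'

```text
time_s: 26.15
tcp_pos: [525.3, -411.4, 49.7]
tcp_rot: [-0.006, 0.755, 0.656, 0.007]
contact_force: [-2.3, 2.1, 9.1]
grip_width: 19.5
grip_force: 60.6
```

Call:
carry_out --rows '[[[0,0,0.001,0,0,0,0],[0,0,0,0,0,0,0],[0,0,0,0,0,0,0],[0,0,0,0,0,0,0],[0,0,0,0,0,0,0]]]'

```text
time_s: 26.78
tcp_pos: [525.3, -411.4, 49.7]
tcp_rot: [-0.006, 0.755, 0.656, 0.007]
contact_force: [-2.1, 2.4, 5.4]
grip_width: 19.2
grip_force: 60.2
```

The fork is on the bench. I release it and rise straight up.

Call:
carry_out --rows '[[[0,0,0,0,0,0,25],[0,0,0,0,0,0,35],[0,0,0,0,0,0,60],[0,0,0,0,0,0,85],[0,0,0,0,0,0,85]]]'

```text
time_s: 27.4
tcp_pos: [525.2, -411.3, 48.5]
tcp_rot: [-0.006, 0.755, 0.656, 0.007]
contact_force: [0.6, 0.6, -0.1]
grip_width: 84.6
grip_force: 0.0
```

Call:
carry_out --rows '[[[0,0,0,0,0,0,85],[0,0,-0.03,0,0,0,85],[0,0,-0.08,0,0,0,85],[0,0,-0.1,0,0,0,85],[0,0,-0.1,0,0,0,85]]]'

```text
time_s: 28.02
tcp_pos: [524.6, -414.4, 206.2]
tcp_rot: [-0.006, 0.755, 0.656, 0.007]
contact_force: [0.2, -0.2, -0.1]
grip_width: 85.0
grip_force: 0.0
```

Call:
carry_out --rows '[[[0,0,0,0,0,0,85],[0,0,0,0,0,0,85],[0,0,0,0,0,0,85],[0,0,0,0,0,0,85],[0,0,0,0,0,0,85]]]'

```text
time_s: 28.65
tcp_pos: [524.6, -414.1, 202.7]
tcp_rot: [-0.007, 0.755, 0.656, 0.007]
contact_force: [0.3, -0.4, 1.1]
grip_width: 85.5
grip_force: 0.0
```

```bash
python3 - <<'E'
from h import *
s=get_state();p,y,R=pose(s);print(p,y,s["time_s"],s["grip_width"])
roll_top(90)
# fork edges in the wrist picture, against the model of a flat fork at its estimated place
c=cam("wrist",s);im=read_camera("wrist");g=cv2.GaussianBlur(cv2.cvtColor(im,cv2.COLOR_BGR2GRAY),(5,5),0).astype(int)
f=[*(np.array([525.3,-411.4,0])+rz(81.75)@[-3.2,-1.8,0])[:2],np.radians(81.75)]
for x in (60,100,130):
    u=proj(c,place(f,[[x,yy,6] for yy in(49,31,-31,-49)]));v=int(round(u[:,1].mean()));d=np.diff(g[v]);print(v,u[:,0].round(),[i for i in range(150,420) if abs(d[i])>12 and abs(d[i])==abs(d[i-3:i+4]).max()])
u=proj(c,place(f,[[150,40,6],[-20,30,6]]));print(u.round())
for k in u: d=np.diff(g[:,int(k[0])]);print([i for i in range(3,230) if abs(d[i])>12 and abs(d[i])==abs(d[i-3:i+4]).max()])
# bar open? bright cross-piece projected open vs shut in scene camera
sc=read_camera("scene");C=cam("scene")
hp=[*H[:2],np.radians(HY)]
th=1.75;tip=lambda th,r,yy:[80-r*np.cos(th),yy,114+r*np.sin(th)]
for t in(0,1.75):
    q=proj(C,place(hp,[tip(t,147,yy) for yy in(-35,0,35)])).round().astype(int);print(t,q.tolist(),[sc[b,a].tolist() if 0<=b<420 and 0<=a<560 else None for a,b in q])
E
```

```text
[ 524.55220085 -414.05753361  202.71210653] 81.96502480167916 28.65 85.46522366907554
[406, 61, 70, 33, 1712] [440.4  77.1] [ 899.9 -453.6   90. ]
[293, 111, 26, 28, 569] [305.4 124.7] [761.2 -54.1  90. ]
[371, 125, 27, 8, 78] [384.5 128.3] [ 744.8 -280.8   90. ]
[326, 174, 37, 37, 975] [343.5 191.7] [ 559.  -159.2   90. ]
[85, 181, 43, 35, 1063] [105.4 198.5] [552.4 519.2  90. ]
[0, 331, 57, 38, 1703] [ 26.4 348.6] [135.5 711.8  90. ]
130 [234. 254. 323. 343.] [230, 231, 251, 318, 339]
83 [233. 253. 324. 345.] [229, 250, 320, 341, 342]
45 [231. 253. 325. 346.] [228, 249, 322, 343]
[[241.  19.]
 [257. 215.]]
[18, 215]
[150, 215]
0 [[345, 203], [338, 194], [332, 186]] [[241, 245, 246], [82, 84, 87], [96, 97, 101]]
1.75 [[407, 148], [399, 139], [391, 131]] [[199, 209, 215], [200, 209, 215], [191, 200, 205]]
```

The fork lies flat where expected. The roll is about 2 mm from the pan's centre, and the bar's pixels show it open. I hand in.

```bash
python3 -c "
from cell import *
print(hand_in())"
```

```text
the job is handed in; nothing more can be done
None
```

I handed the job in at about 29 s; by my camera checks, the bar stands open, the roll is about 2 mm from the pan's centre, and the fork lies flat on the bench clear of holder and scale (the hand-in gave no verdict).

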